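# Refill the sweets dispenser and hold its slide open at the mark

### The job

Pour all six chocolate balls from the steel cup into the top of the sweets dispenser while its spring slide is still shut, and stand the empty cup back upright on the cart. Then pull the slide out by its T-handle until the pointer on it is level with the black mark on the rule beside it, so that all the sweets roll down into the tray, and keep hold of it there: finish still holding the slide at the mark, because it springs shut when let go. Leave the tin, the clicker and the remote organizer alone.

Things in the scene. Friction and masses are not known exactly. Their poses are not given: they have to be found in the camera images.
- cup: Plain steel tumbler, no handle, 58 mm tall, outside diameter 54 mm at the foot widening evenly to 70 mm at the rim (62 mm at 30 mm height), wall 3 mm, floor 4 mm, about 90 g empty, centre of mass with the balls 25 mm up; stands upright, holding the six balls, left or right of the dispenser. Origin: centre of its underside, z up along its axis.
- ball1_center (a point): Centre of chocolate ball 1 of 6: a hard, smooth-glazed, slippery dark brown ball, 20 mm diameter, 10 g; starts in the cup.
- ball2_center (a point): Centre of chocolate ball 2 of 6: a hard, smooth-glazed, slippery dark brown ball, 20 mm diameter, 10 g; starts in the cup.
- ball3_center (a point): Centre of chocolate ball 3 of 6: a hard, smooth-glazed, slippery dark brown ball, 20 mm diameter, 10 g; starts in the cup.
- ball4_center (a point): Centre of chocolate ball 4 of 6: a hard, smooth-glazed, slippery dark brown ball, 20 mm diameter, 10 g; starts in the cup.
- ball5_center (a point): Centre of chocolate ball 5 of 6: a hard, smooth-glazed, slippery dark brown ball, 20 mm diameter, 10 g; starts in the cup.
- ball6_center (a point): Centre of chocolate ball 6 of 6: a hard, smooth-glazed, slippery dark brown ball, 20 mm diameter, 10 g; starts in the cup.
- dispenser: Bamboo sweets dispenser fixed to the cart: box 122 x 122 mm, 118 mm tall, open funnel on top; tray (walls 30 mm high) reaches 141 mm beyond its centre on the far side. Origin: centre of the box's underside; x from T-handle side to tray side, y left, z up. A flat slide shuts the funnel's bottom (52 x 80 mm, z 62 mm); pulled out 45 mm or more it lets the balls run down a ramp to the tray.
- hopper_mouth (a point): Centre of the funnel's open top, 118 mm above the cart; the opening is about 108 x 108 mm, narrowing to the slide at the bottom. Room for all six balls.
- tray_floor (a point): Centre of the tray's floor, 5 mm above the cart; inside 76 mm along x by 86 mm, 99 mm from the dispenser's centre along its +x.
- slide_plate (a joint): How far the slide is pulled out, m: 0 shut (held by its spring), grows as it is pulled along the dispenser's -x, end stop at 0.075. The spring pulls it shut with about 2.4 N when shut and 9.5 N at 60 mm; it does not stay when let go. The mark lies at 0.046 to 0.062.
- pull_bar (a point): Centre of the T-handle's dark wooden crossbar, which moves with the slide: 64 mm long along the dispenser's y, 14 x 14 mm section, z 95 mm; shut, it is 125 mm from the dispenser's centre along -x, 57 mm clear of the box. A 12 mm square post carries its middle, on the flat slide (top at z 62 mm); 26 mm free under the bar.
- pointer (a point): Thin steel pointer (4 mm wide in x) that sticks out from the slide to the left over the rule arm and moves with the slide; this point is the middle of its width, 55 mm from the bar's centre along the dispenser's +x and 52 mm along +y.
- mark: The mark: a small black clip (5 mm wide in x, 18 mm long in y, top at z 67 mm) fixed on the wooden rule arm that reaches out of the handle side, left of the slide; its place along the rule varies. Origin: middle of its width, underside; axes parallel to the dispenser's. The slide is at the mark when pointer and mark have the same position along the dispenser's x.
- tin: Bystander: round steel tin with a shut hinged lid, 69 mm diameter, 54 mm tall, loose, on the other side of the dispenser from the cup. Origin: centre of its underside.
- clicker: Bystander: small red plastic fidget clicker, 45 x 30 x 19 mm, loose, to the right of the dispenser. Origin: centre of its underside.
- organizer: Bystander: bamboo remote organizer with three slots, 100 x 150 x 90 mm, with a black remote standing in one to 157 mm height; to the left of the dispenser, does not move. Origin: centre of its underside.
Mind the look-alikes: they are no part of the job. Leave any orange or red look-alike of the cup alone.

How it is judged:
By the outcome, as a careful person would: the job done as asked, in the order asked, and still so for the second after the job is handed in, while the arm keeps its last pose, push and grip.
It also fails if it takes over 67 s, if anything falls off the work surface, if the arm or the gripper's body presses on something with over 40 N, if the wrist force passes 120 N, or if a joint passes its speed limit or range.

### The arm

A 7-joint arm with a two-finger parallel gripper is mounted at the origin on the work surface. World frame = base frame: x ahead of the robot, y to its left, z up, the work surface at z = 0. Lengths are in m, angles in rad, forces in N, time in s.
With the tool pointing down it reaches from about 0.425 to 0.95 m from the base axis. Payload 4.7 kg.
Tool frame: the origin (TCP) lies on the centre line of the jaws, within the pads' length; the fingertips stand 14 mm ahead of it and the grasp point (between the pads) lies 5 mm behind it (env.nose_length is the distance from the TCP to the fingertips, in m); x points along the fingers, y is the direction in which the jaws open and shut, and the axes are right-handed (so a half turn about x gives the same grasp; the last joint's range is limited). The gripper opens to 85 mm and grips with 20 to 120 N. Pads are 22 mm wide; open, the fingers measure 114 mm over their backs; the gripper's body (76 mm by 85 mm) begins 54 mm behind the grasp point. The pads swing forward as they close: fully open they stand 13 mm farther back than shut.
Start: joints at [-1.358, 0.469, -0.049, 1.532, 0.024, 1.141, -0.082], TCP at [0.162, 0.655, 0.245] pointing down, gripper open.
Joint ranges: [-2.59, 2.59], [-0.33, 1.99], [-1.39, 1.29], [0.1, 2.45], [-1.04, 4.18], [0.21, 1.99], [-2.66, 2.66]. Speed limits (rad/s): [2.57, 2.57, 3.14, 3.14, 3.14, 3.14, 3.14].

### API

Orientations are given as a 3x3 rotation matrix whose columns are the frame's x, y, z axes.
In Python, from plant import env gives the robot as it stands.
- The arm moves only by the shell command python3 -m handwheel 'ROWS' [FORCE]. ROWS is JSON, a list of rows, each an object with "jaw": the opening, from -1 (shut) to 1 (fully open); "translation": the shift along the tool's x, y, z in cm, a list of three; "dr": the turn, a rotation vector about the tool's x, y, z in rad, a list of three. A call has 1 to 10 rows; each row is the pose to reach, as a shift and turn from the pose measured when the call began, along the tool's axes at that moment; what a row does not reach only later rows make up. A row lasts 1/8 s, in which the tool goes at most 62.5 mm and 10.7 degrees, less where a joint would pass 70% of its speed; a pose out of reach is approached as far as the arm can. A call with a gripper value outside its range is refused whole. The fingers move at their own pace and stop on an object; FORCE is the grip in N (left out, the last holds). Time passes only in rows, so rows that repeat a pose let the fingers close. It gives the time, the measured TCP pose, the force and the opening at its end, in the units of the state.
- env.state(): the state, without advancing time (a new reading comes with each control period).
- env.read_camera(name): name is "scene" or "top"; returns the picture (400x640x3 uint8, blue, green, red); there is no depth.
- env.camera_params(name): a dict with "K" (3x3 intrinsics, pixels), "rvec" (rotation vector, rad) and "tvec" (3), from world to camera coordinates, as OpenCV has them. Camera axes: x right, y down, z forward; pixel columns grow to the right and rows downward; lengths in m; the calibration is good to about 2 mm. A picture is of the moment at which its call begins. camera_params takes no time and is no camera call.
- env.finish_job(): hands the job in, once; it reports no verdict.
The state is a dict: "t": time; "joint_pos": joint angles; "qvel": joint speeds; "joint_torque": joint torques, N m; "tool_pos": TCP position; "eef_rot": TCP orientation; "contact_force": force on the tool from outside, world axes, zero at the start; "ft_torque": the same for the moment, N m; "finger_gap": finger opening in m.
Only numpy, scipy, OpenCV 4.12 (cv2) and the standard library are available. Lean on these libraries where they do the work, as an engineer would, in place of code of your own. Each camera call takes 0.05 s, during which the arm holds its last target. There are 200 camera calls.

## Working session

There is one attempt and no reset: what is moved stays moved. The work goes in short steps, Python scripts to look and compute and a shell command to move; the robot and the scene stay as the last step left them, time stands still between calls to the robot, and variables do not carry over. Pictures are saved under pics/ and viewed, about 8 in all and at most 12, crops included, and the job is handed in when it is done.

```bash
ls; mkdir -p pics
python3 - <<'E'
from plant import env
import cv2,numpy as np
np.set_printoptions(precision=4,suppress=True)
for n in("scene","top"):
    p=env.camera_params(n);R=cv2.Rodrigues(np.array(p["rvec"]))[0];print(n,p["K"],"\ncam pos",-R.T@np.ravel(p["tvec"]),"\n",R)
    cv2.imwrite(f"pics/{n}0.png",env.read_camera(n))
s=env.state();print(s);print(env.nose_length)
E
```

```text
pics
scene [[407.0862   0.     313.2466]
 [  0.     407.0862 203.7066]
 [  0.       0.       1.    ]] 
cam pos [1.1702 0.2785 0.8081] 
 [[-0.3828  0.9238  0.0077]
 [ 0.6717  0.284  -0.6842]
 [-0.6343 -0.2567 -0.7292]]
top [[392.4679   0.     312.2927]
 [  0.     392.4679 201.015 ]
 [  0.       0.       1.    ]] 
cam pos [0.4318 0.0448 1.0206] 
 [[-0.0069 -0.9999  0.0096]
 [-0.9913  0.0056 -0.1318]
 [ 0.1318 -0.0105 -0.9912]]
{'t': 0.1, 'joint_pos': array([-1.3579,  0.4694, -0.0486,  1.5335,  0.0241,  1.141 , -0.0823]), 'qvel': array([-0.0018, -0.0015,  0.0013, -0.0016, -0.0005, -0.0013,  0.0026]), 'joint_torque': array([  0.0001, -51.1517,  -0.0471, -23.8392,   0.0108,   0.0043,
         0.    ]), 'tool_pos': array([0.1615, 0.6549, 0.2444]), 'eef_rot': array([[-0.0004,  0.2394,  0.9709],
       [-0.0017,  0.9709, -0.2394],
       [-1.    , -0.0017,  0.    ]]), 'contact_force': array([-0.344 ,  0.2231,  0.9266]), 'ft_torque': array([-0.0237,  0.0413,  0.0369]), 'finger_gap': 0.08526229331952635}
0.014
```

View pics/scene0.png

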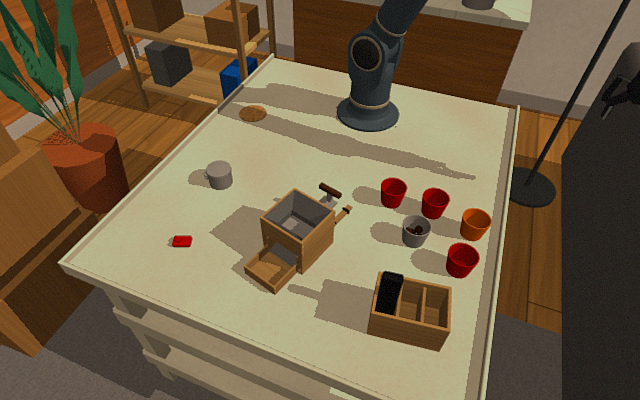

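View pics/top0.png

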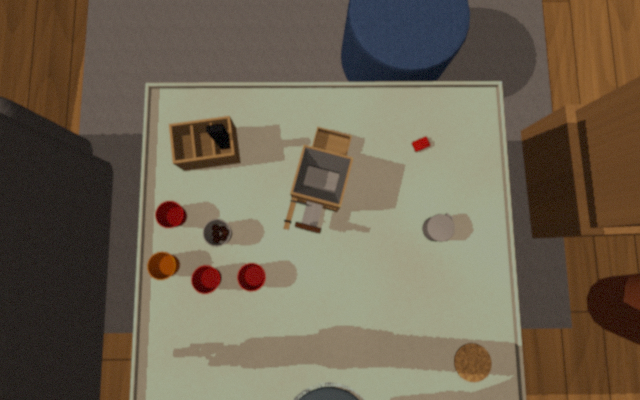

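The scene view shows the cup with its balls at (416,231), the dispenser at (298,230) and the T-handle at (330,190). The top view shows the cup at (217,233), dispenser box at (322,178), T-bar at (308,226) and mark near (288,223). The tin is at (438,228), the organizer at (205,143), and there are red/orange look-alikes near the cup. Next: zoomed crops.

```bash
cat > h.py <<'E'
import cv2,numpy as np
from plant import env
np.set_printoptions(precision=4,suppress=True)
def cam(n):
    p=env.camera_params(n);return np.array(p["K"]),cv2.Rodrigues(np.array(p["rvec"]))[0],np.ravel(p["tvec"])
def ray(n,uv,z):
    K,R,t=cam(n);c=-R.T@t;d=R.T@np.linalg.inv(K)@np.array([uv[0],uv[1],1.]);return c+d*(z-c[2])/d[2]
def proj(n,P):
    K,R,t=cam(n);q=K@(R@np.asarray(P,float)+t);return q[:2]/q[2]
def crop(n,img,x0,y0,w,h,s,f):
    c=cv2.resize(img[y0:y0+h,x0:x0+w],None,fx=s,fy=s,interpolation=cv2.INTER_CUBIC)
    cv2.imwrite(f,c)
E
python3 - <<'E'
from h import *
a=cv2.imread("pics/top0.png");b=cv2.imread("pics/scene0.png")
c1=cv2.resize(a[120:245,190:360],(800,588),interpolation=cv2.INTER_CUBIC);cv2.imwrite("pics/topc.png",c1)
c2=cv2.resize(b[170:300,240:440],(800,520),interpolation=cv2.INTER_CUBIC);cv2.imwrite("pics/scenec.png",c2)
print(proj("scene",env.state()["tool_pos"]),proj("top",env.state()["tool_pos"]))
E
```

```text
[624.4248 124.818 ] [-19.9005 402.6388]
```

View pics/topc.png

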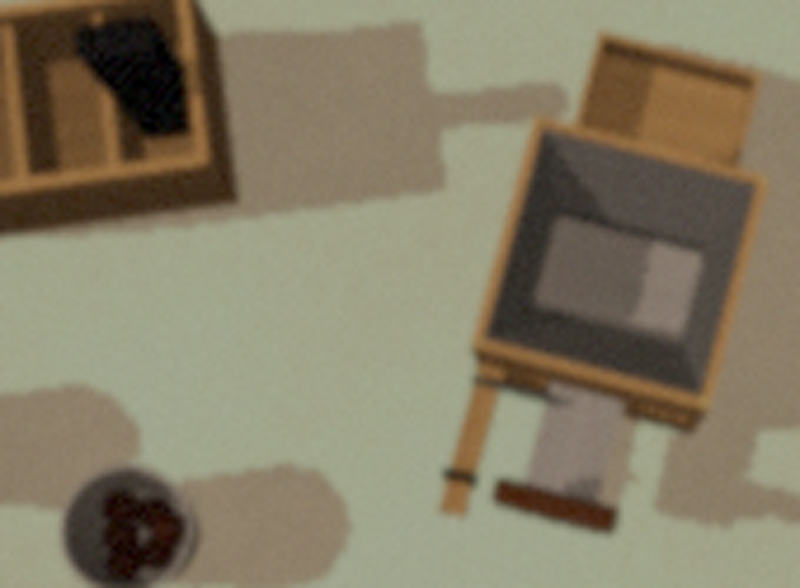

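View pics/scenec.png

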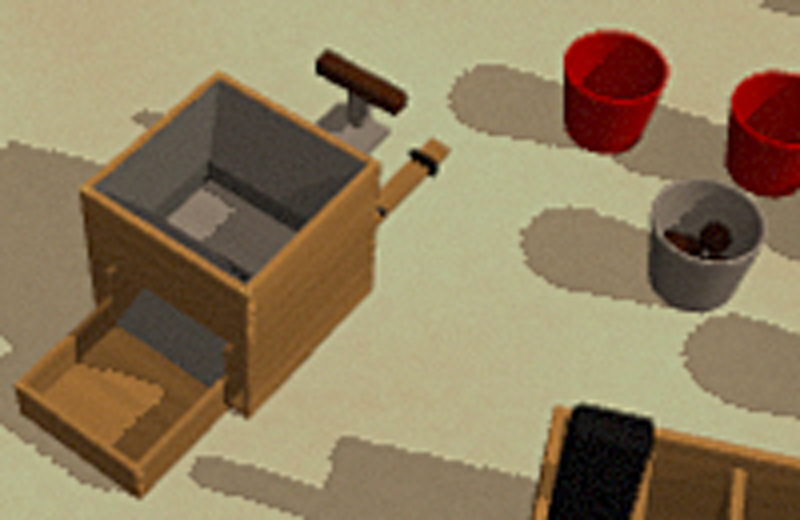

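```bash
cat > m.py <<'E'
from h import *
T=lambda x,y,z:ray("top",(190+(x+.5)/4.706-.5,120+(y+.5)/4.706-.5),z)
S=lambda x,y,z:ray("scene",(240+(x+.5)/4-.5,170+(y+.5)/4-.5),z)
E
python3 - <<'E'
from m import *
ct=[T(*c,.118) for c in[(538,119),(766,178),(704,404),(476,350)]]  # far-left, far-right, near-right, near-left
cs=[S(*c,.118) for c in[(249,290),(82,190),(218,72),(381,165)]]
for n,c in(("top",ct),("scene",cs)):
    c=np.array(c);m=c.mean(0);ax=(c[0]+c[1]-c[2]-c[3])[:2];ay=(c[0]+c[3]-c[1]-c[2])[:2]
    a1=np.arctan2(ax[1],ax[0]);a2=np.arctan2(-ay[0],ay[1]);print(n,m,"len",np.linalg.norm(ax)/2,np.linalg.norm(ay)/2,"yaw",a1,a2)
print("bar top",T(556,504,.102),"scene",S(361,82,.095))
print("mark top",T(460,475,.067),"scene",S(425,159,.067))
print("cup rim top",T(130,532,.058),"scene",S(706,218,.058))
b=cv2.imread("pics/top0.png")
h=cv2.cvtColor(b,cv2.COLOR_BGR2HSV);print(h[205:262:4,217,:].tolist());print(h[233,198:238:2].tolist())
E
```

```text
top [0.6126 0.0131 0.118 ] len 0.11987859420062906 0.11687345746991397 yaw -0.27022801662720963 -0.25246833761327253
scene [0.6121 0.015  0.118 ] len 0.11849857008810047 0.12000125888572746 yaw -0.27767194274936435 -0.2577647698088933
bar top [0.4933 0.0461 0.102 ] scene [0.4912 0.0478 0.095 ]
mark top [0.511  0.0957 0.067 ] scene [0.512  0.0991 0.067 ]
cup rim top [0.4831 0.2673 0.058 ] scene [0.4834 0.2697 0.058 ]
[[36, 40, 165], [21, 58, 146], [17, 67, 141], [20, 58, 145], [13, 56, 64], [13, 122, 44], [0, 255, 24], [11, 255, 30], [0, 255, 14], [12, 177, 36], [18, 52, 99], [33, 44, 164], [33, 40, 165], [29, 44, 163], [29, 41, 161]]
[[33, 44, 164], [31, 41, 163], [27, 40, 148], [20, 51, 75], [14, 56, 59], [13, 57, 63], [14, 45, 62], [5, 111, 39], [10, 223, 32], [2, 134, 38], [11, 165, 34], [12, 52, 83], [5, 100, 56], [11, 221, 53], [12, 232, 44], [13, 88, 52], [15, 52, 108], [18, 75, 115], [17, 67, 141], [18, 66, 144]]
```

The crops put the box centre at (0.612, 0.014) with yaw about -0.265. The cup is at (0.483, 0.268), and the mark implies a slide travel of about 0.049. I'll move towards the workspace, high up, and check how the arm's joints behave.

```bash
python3 - <<'E'
from h import *
for n,uv in dict(redC=(171,214),orange=(163,265),redA=(206,279),redB=(252,277),tin=(438,228)).items(): print(n,ray("top",uv,.058))
E
R='{"jaw":1,"translation":[-8.5,-48.4,43.9],"dr":[1.2,0,0]}'
python3 -m handwheel '[{"jaw":1,"translation":[-8.5,-48.4,43.9],"dr":[1.2,0,0]},{"jaw":1,"translation":[-8.5,-48.4,43.9],"dr":[1.2,0,0]},{"jaw":1,"translation":[-8.5,-48.4,43.9],"dr":[1.2,0,0]},{"jaw":1,"translation":[-8.5,-48.4,43.9],"dr":[1.2,0,0]},{"jaw":1,"translation":[-8.5,-48.4,43.9],"dr":[1.2,0,0]},{"jaw":1,"translation":[-8.5,-48.4,43.9],"dr":[1.2,0,0]},{"jaw":1,"translation":[-8.5,-48.4,43.9],"dr":[1.2,0,0]},{"jaw":1,"translation":[-8.5,-48.4,43.9],"dr":[1.2,0,0]},{"jaw":1,"translation":[-8.5,-48.4,43.9],"dr":[1.2,0,0]},{"jaw":1,"translation":[-8.5,-48.4,43.9],"dr":[1.2,0,0]}]'
python3 -c "
from h import *
s=env.state();print(s['joint_pos'],s['tool_pos']);print(s['eef_rot'],s['t'])"
```

```text
redC [0.5296 0.3817 0.058 ]
orange [0.406 0.396 0.058]
redA [0.3721 0.2915 0.058 ]
redB [0.376  0.1811 0.058 ]
tin [ 0.4911 -0.2741  0.058 ]
t: 1.35
tool_pos: [0.4561, 0.1079, 0.326]
eef_rot: [[-0.0, 0.992, 0.129], [-0.001, 0.129, -0.992], [-1.0, -0.001, 0.001]]
contact_force: [1.4, 1.0, -0.5]
finger_gap: 0.0854
[-0.8187  0.0448  0.5218  1.9133 -0.0229  1.1903 -0.1596] [0.4561 0.1079 0.326 ]
[[-0.0004  0.9917  0.1289]
 [-0.0012  0.1289 -0.9917]
 [-1.     -0.0006  0.0012]] 1.35
```

```bash
python3 -m handwheel '[{"jaw":1,"translation":[3,4,0],"dr":[0,0.2,0]},{"jaw":1,"translation":[3,4,0],"dr":[0,0.4,0]},{"jaw":1,"translation":[3,4,0],"dr":[0,0.6,0]},{"jaw":1,"translation":[3,4,0],"dr":[0,0.8,0]},{"jaw":1,"translation":[3,4,0],"dr":[0,0.9,0]},{"jaw":1,"translation":[3,4,0],"dr":[0,0.9,0]},{"jaw":1,"translation":[3,4,0],"dr":[0,0.9,0]}]'
python3 -c "
from h import *
s=env.state();print(s['joint_pos'],s['tool_pos']);print(s['eef_rot'],s['t'])"
```

```text
t: 2.22
tool_pos: [0.4958, 0.1137, 0.2963]
eef_rot: [[-0.102, 0.991, 0.081], [0.775, 0.13, -0.619], [-0.624, -0.0, -0.782]]
contact_force: [0.1, 0.8, -0.3]
finger_gap: 0.0852
[-0.3192  0.3381  0.5655  1.9504 -0.9906  1.4821  0.7925] [0.4958 0.1137 0.2963]
[[-0.1019  0.9915  0.0812]
 [ 0.7749  0.1304 -0.6185]
 [-0.6239 -0.0001 -0.7815]] 2.225
```

The tilted side grasp is reachable. I'll step down towards the pre-grasp and look at the wrist's clearance over the T-bar.

```bash
python3 -m handwheel '[{"jaw":1,"translation":[4,0.3,4],"dr":[0,0,0]},{"jaw":1,"translation":[8,0.5,8],"dr":[0,0,0]},{"jaw":1,"translation":[11.3,0.7,10.9],"dr":[0,0,0]},{"jaw":1,"translation":[11.3,0.7,10.9],"dr":[0,0,0]},{"jaw":1,"translation":[11.3,0.7,10.9],"dr":[0,0,0]}]'
python3 -c "
from h import *
s=env.state();print(s['joint_pos'])
b=env.read_camera('scene');t=env.read_camera('top')
o=np.zeros((500,800,3),np.uint8)
cv2.imwrite('pics/v1.png',np.hstack([cv2.resize(b[60:300,240:500],(400,369)),cv2.resize(t[100:340,140:400],(400,369))]))"
```

```text
t: 2.85
tool_pos: [0.5014, 0.1346, 0.1425]
eef_rot: [[-0.1, 0.991, 0.084], [0.774, 0.131, -0.619], [-0.625, 0.003, -0.781]]
contact_force: [0.6, -0.3, 0.2]
finger_gap: 0.0853
[ 0.0178  0.5326  0.0961  2.0339 -1.0349  1.1642  0.9703]
```

View pics/v1.png

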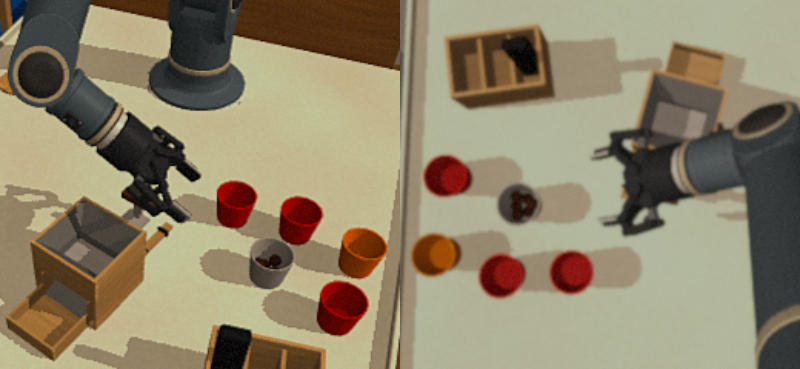

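The picture shows the gripper above the T-bar with the wrist well clear, and the jaws aimed at the cup between the red cups. I'll advance along the tool axis.

```bash
python3 -m handwheel '[{"jaw":1,"translation":[4,0,0],"dr":[0,0,0]},{"jaw":1,"translation":[8,0,0],"dr":[0,0,0]},{"jaw":1,"translation":[10,0,0],"dr":[0,0,0]},{"jaw":1,"translation":[10,0,0],"dr":[0,0,0]},{"jaw":1,"translation":[10,0,0],"dr":[0,0,0]}]'
python3 -c "
from h import *
s=env.state();print(s['joint_pos']);R=s['eef_rot']
T=np.array([.4832,.2685,.033])+.008*R[:,0]
print('go',R.T@(T-s['tool_pos'])*100)
b=env.read_camera('scene');t=env.read_camera('top')
cv2.imwrite('pics/v2.png',np.hstack([cv2.resize(b[120:270,340:500],(400,375)),cv2.resize(t[170:320,170:330],(400,375))]))"
```

```text
t: 3.58
tool_pos: [0.4926, 0.2109, 0.0805]
eef_rot: [[-0.097, 0.992, 0.086], [0.773, 0.13, -0.622], [-0.627, 0.006, -0.779]]
contact_force: [-0.3, -0.0, -0.4]
finger_gap: 0.0854
[ 0.2097  0.6504 -0.3361  2.0684 -1.0325  0.8343  0.9325]
go [ 8.3196 -0.2125  0.0367]
```

View pics/v2.png

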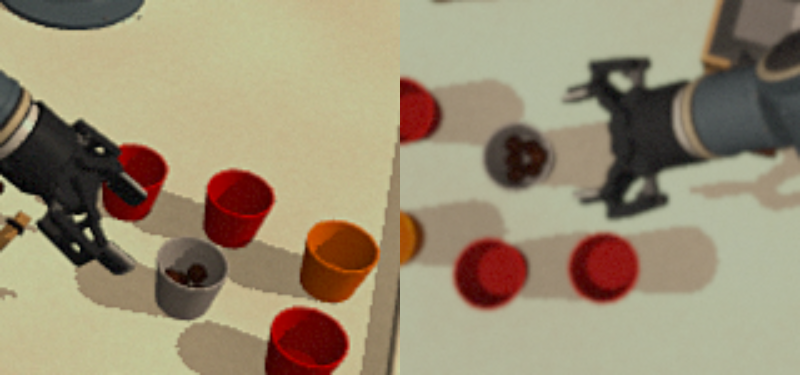

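The jaws are lined up with the cup: in the top crop, the finger tips at (575,95) and (592,197) straddle the cup line at (518,157). I'll go in and grip.

```bash
python3 -m handwheel '[{"jaw":1,"translation":[2.5,-0.2,0],"dr":[0,0,0]},{"jaw":1,"translation":[4.5,-0.2,0],"dr":[0,0,0]},{"jaw":1,"translation":[6.5,-0.2,0],"dr":[0,0,0]},{"jaw":1,"translation":[8.3,-0.2,0],"dr":[0,0,0]},{"jaw":1,"translation":[8.3,-0.2,0],"dr":[0,0,0]},{"jaw":1,"translation":[8.3,-0.2,0],"dr":[0,0,0]}]'
python3 -m handwheel '[{"jaw":-1,"translation":[0,0,0],"dr":[0,0,0]},{"jaw":-1,"translation":[0,0,0],"dr":[0,0,0]},{"jaw":-1,"translation":[0,0,0],"dr":[0,0,0]},{"jaw":-1,"translation":[0,0,0],"dr":[0,0,0]},{"jaw":-1,"translation":[0,0,0],"dr":[0,0,0]},{"jaw":-1,"translation":[0,0,0],"dr":[0,0,0]}]' 50
python3 -c "
from h import *
s=env.state();print(s['joint_pos'])"
```

```text
t: 4.42
tool_pos: [0.4832, 0.2739, 0.0285]
eef_rot: [[-0.096, 0.992, 0.086], [0.772, 0.128, -0.623], [-0.628, 0.007, -0.778]]
contact_force: [-0.9, -0.3, -0.7]
finger_gap: 0.0853
t: 5.18
tool_pos: [0.4842, 0.2732, 0.0295]
eef_rot: [[-0.094, 0.992, 0.086], [0.772, 0.127, -0.622], [-0.628, 0.008, -0.778]]
contact_force: [-0.5, -3.9, 5.2]
finger_gap: 0.0641
[ 0.2721  0.8038 -0.577   2.0749 -1.0306  0.5779  0.9272]
```

```bash
python3 -m handwheel '[{"jaw":-1,"translation":[-1,0,-1.3],"dr":[0,0,0]},{"jaw":-1,"translation":[-3,0,-3.8],"dr":[0,0,0]},{"jaw":-1,"translation":[-5.5,0.1,-7],"dr":[0,0,0]},{"jaw":-1,"translation":[-8.5,0.1,-10.5],"dr":[0,0,0]},{"jaw":-1,"translation":[-11.5,0.2,-14],"dr":[0,0,0]},{"jaw":-1,"translation":[-13.8,0.2,-17.1],"dr":[0,0,0]},{"jaw":-1,"translation":[-13.8,0.2,-17.1],"dr":[0,0,0]},{"jaw":-1,"translation":[-13.8,0.2,-17.1],"dr":[0,0,0]}]'
python3 -c "
from h import *
s=env.state();print(s['joint_pos'])"
```

```text
t: 6.18
tool_pos: [0.4839, 0.2726, 0.2484]
eef_rot: [[-0.094, 0.992, 0.085], [0.772, 0.127, -0.623], [-0.629, 0.007, -0.777]]
contact_force: [-0.0, -1.0, -2.1]
finger_gap: 0.0639
[ 0.2631  0.3864 -0.5399  1.9956 -0.9133  0.931   0.5121]
```

```bash
cat > pour.py <<'E'
from h import *
from scipy.spatial.transform import Rotation as Ro
R0=np.array([[-.094,.992,.086],[.772,.127,-.622],[-.628,.008,-.778]]);p0=np.array([.4842,.2732,.0295])
at=R0.T@[0,0,1.];ot=R0.T@(np.array([.4832,.2685,0])-p0)
H=np.array([.612,.0145,.118])
def info(R,p=None):
    a=R@at;tilt=np.degrees(np.arccos(a[2]));d=-np.array([0,0,1.])+a*a[2];d/=np.linalg.norm(d)
    lip=R@(ot+at*.058)+.035*d   # rel TCP
    return tilt,a,lip
E
python3 - <<'E'
from pour import *
s=env.state();R=s['eef_rot'];p=s['tool_pos']
def mk(az,pit,roll):
    h=np.array([np.cos(az),np.sin(az),0]);x=np.cos(pit)*h-np.array([0,0,np.sin(pit)])
    y=np.array([h[1],-h[0],0]);R1=np.c_[x,y,np.cross(x,y)]
    return R1@Ro.from_rotvec([roll,0,0]).as_matrix()
for az in(97,60,120):
  for pit in (25,15):
    for roll in(90,120,140,160):
        R1=mk(np.radians(az),np.radians(pit),np.radians(roll));t,a,l=info(R1);print(az,pit,roll,"tilt %.0f"%t,"mouth az %.0f"%np.degrees(np.arctan2(a[1],a[0])),"lip rel",l)
E
```

```text
97 25 90 tilt 75 mouth az -29 lip rel [ 0.0294 -0.0208 -0.0235]
97 25 120 tilt 95 mouth az -41 lip rel [ 0.0176 -0.0186 -0.0335]
97 25 140 tilt 106 mouth az -52 lip rel [ 0.0104 -0.0158 -0.0372]
97 25 160 tilt 114 mouth az -67 lip rel [ 0.0056 -0.0129 -0.0391]
97 15 90 tilt 81 mouth az -31 lip rel [ 0.0263 -0.0206 -0.0277]
97 15 120 tilt 103 mouth az -40 lip rel [ 0.0142 -0.0157 -0.0368]
97 15 140 tilt 115 mouth az -50 lip rel [ 0.0069 -0.0113 -0.0397]
97 15 160 tilt 123 mouth az -65 lip rel [ 0.0028 -0.0068 -0.0409]
60 25 90 tilt 75 mouth az -66 lip rel [ 0.0109 -0.0343 -0.0235]
60 25 120 tilt 95 mouth az -78 lip rel [ 0.0029 -0.0254 -0.0335]
60 25 140 tilt 106 mouth az -89 lip rel [-0.0012 -0.0189 -0.0372]
60 25 160 tilt 114 mouth az -104 lip rel [-0.0033 -0.0137 -0.0391]
60 15 90 tilt 81 mouth az -68 lip rel [ 0.0086 -0.0323 -0.0277]
60 15 120 tilt 103 mouth az -77 lip rel [ 0.0019 -0.0211 -0.0368]
60 15 140 tilt 115 mouth az -87 lip rel [-0.0012 -0.0132 -0.0397]
60 15 160 tilt 123 mouth az -102 lip rel [-0.0018 -0.0071 -0.0409]
120 25 90 tilt 75 mouth az -6 lip rel [ 0.0351 -0.0077 -0.0235]
120 25 120 tilt 95 mouth az -18 lip rel [ 0.0235 -0.0102 -0.0335]
120 25 140 tilt 106 mouth az -29 lip rel [ 0.0158 -0.0104 -0.0372]
120 25 160 tilt 114 mouth az -44 lip rel [ 0.0102 -0.0097 -0.0391]
120 15 90 tilt 81 mouth az -8 lip rel [ 0.0323 -0.0087 -0.0277]
120 15 120 tilt 103 mouth az -17 lip rel [ 0.0192 -0.0089 -0.0368]
120 15 140 tilt 115 mouth az -27 lip rel [ 0.0108 -0.0077 -0.0397]
120 15 160 tilt 123 mouth az -42 lip rel [ 0.0053 -0.0052 -0.0409]
```

```bash
cat >> pour.py <<'E'
def mk(az,pit,roll):
    az,pit,roll=np.radians([az,pit,roll])
    h=np.array([np.cos(az),np.sin(az),0]);x=np.cos(pit)*h-np.array([0,0,np.sin(pit)])
    y=np.array([h[1],-h[0],0]);R1=np.c_[x,y,np.cross(x,y)]
    return R1@Ro.from_rotvec([roll,0,0]).as_matrix()
def plan(az,pit,roll,z=.195,back=.015):
    s=env.state();R=s['eef_rot'];R1=mk(az,pit,roll);t,a,l=info(R1);m=a[:2]/np.linalg.norm(a[:2])
    T=np.r_[H[:2]-back*m-l[:2],z];print("target",T,"tilt",t,"now",s['tool_pos'],"tilt now",info(R)[0])
    print("trans cm",R.T@(T-s['tool_pos'])*100,"rotvec",Ro.from_matrix(R.T@R1).as_rotvec())
E
python3 - <<'E'
from pour import *
plan(97,38.8,0,.23)
plan(97,20,90);plan(97,20,125)
E
```

```text
target [0.5631 0.0249 0.23  ] tilt 1.049856455556346 now [0.4839 0.2726 0.2484] tilt now 0.9433292583881404
trans cm [-18.7039   4.7028  17.5485] rotvec [ 0.0087  0.0033 -0.0004]
target [0.5712 0.0429 0.195 ] tilt 78.03751998224607 now [0.4839 0.2726 0.2484] tilt now 0.9433292583881404
trans cm [-15.1896   5.7057  19.2158] rotvec [ 1.5637  0.2612 -0.2596]
target [0.587 0.041 0.195] tilt 102.16338378963982 now [0.4839 0.2726 0.2484] tilt now 0.9433292583881404
trans cm [-15.4842   7.2516  19.4682] rotvec [ 2.1665  0.1894 -0.3609]
```

```bash
python3 -m handwheel '[{"jaw":-1,"translation":[-2,0.7,1.7],"dr":[0,0,0]},{"jaw":-1,"translation":[-4.5,1.6,3.9],"dr":[0,0,0]},{"jaw":-1,"translation":[-7.5,2.7,6.5],"dr":[0,0,0]},{"jaw":-1,"translation":[-10.5,3.8,9.1],"dr":[0,0,0]},{"jaw":-1,"translation":[-13.5,4.9,11.7],"dr":[0,0,0]},{"jaw":-1,"translation":[-16,5.8,13.9],"dr":[0,0,0]},{"jaw":-1,"translation":[-17.5,6.4,15.2],"dr":[0,0,0]},{"jaw":-1,"translation":[-18.2,6.6,15.8],"dr":[0,0,0]},{"jaw":-1,"translation":[-18.2,6.6,15.8],"dr":[0,0,0]},{"jaw":-1,"translation":[-18.2,6.6,15.8],"dr":[0,0,0]}]'
python3 -c "
from pour import *
s=env.state();print(s['joint_pos']);plan(97,38.8,0,.23);plan(97,30,50);plan(97,20,125)"
```

```text
t: 7.42
tool_pos: [0.5793, 0.0437, 0.2408]
eef_rot: [[-0.096, 0.992, 0.087], [0.772, 0.129, -0.622], [-0.628, 0.007, -0.778]]
contact_force: [0.2, 0.2, -0.5]
finger_gap: 0.0639
[ 0.492   0.5437 -0.3726  1.7276 -0.696   1.2728  0.6172]
target [0.5631 0.0249 0.23  ] tilt 1.049856455556346 now [0.5793 0.0437 0.2408] tilt now 0.9411652658801231
trans cm [-0.6186 -1.8484  1.8716] rotvec [0.01   0.0024 0.0017]
target [0.5581 0.0381 0.195 ] tilt 42.11654119582671 now [0.5793 0.0437 0.2408] tilt now 0.9411652658801231
trans cm [ 2.6454 -2.2055  3.7311] rotvec [ 0.8807  0.1471 -0.0658]
target [0.587 0.041 0.195] tilt 102.16338378963982 now [0.5793 0.0437 0.2408] tilt now 0.9411652658801231
trans cm [2.5939 0.7044 3.7979] rotvec [ 2.1676  0.1913 -0.3586]
```

```bash
python3 -m handwheel '[{"jaw":-1,"translation":[0.4,-0.2,0.5],"dr":[0.15,0.02,-0.01]},{"jaw":-1,"translation":[0.8,-0.4,1],"dr":[0.3,0.05,-0.02]},{"jaw":-1,"translation":[1.2,-0.6,1.6],"dr":[0.45,0.08,-0.03]},{"jaw":-1,"translation":[1.7,-0.8,2.2],"dr":[0.6,0.1,-0.04]},{"jaw":-1,"translation":[2.1,-1,2.7],"dr":[0.75,0.13,-0.05]},{"jaw":-1,"translation":[2.5,-1.2,3.2],"dr":[0.88,0.15,-0.07]},{"jaw":-1,"translation":[2.5,-1.2,3.2],"dr":[0.88,0.15,-0.07]}]'
python3 -c "
from pour import *
s=env.state();print(s['joint_pos']);plan(97,20,90);plan(97,20,125);plan(97,15,140)"
```

```text
t: 8.3
tool_pos: [0.567, 0.0425, 0.1997]
eef_rot: [[-0.11, 0.685, -0.72], [0.861, -0.296, -0.413], [-0.496, -0.666, -0.557]]
contact_force: [-0.6, 0.1, -1.1]
finger_gap: 0.064
[ 0.4357  0.6284 -0.232   1.7787 -0.8528  1.3439 -0.0598]
target [0.5712 0.0429 0.195 ] tilt 78.03751998224607 now [0.567  0.0425 0.1997] tilt now 42.28921737589347
trans cm [ 0.2228  0.5842 -0.0558] rotvec [ 0.6973  0.0636 -0.1614]
target [0.587 0.041 0.195] tilt 102.16338378963982 now [0.567  0.0425 0.1997] tilt now 42.28921737589347
trans cm [-0.1137  1.7239 -1.118 ] rotvec [ 1.3066  0.0127 -0.1822]
target [0.5954 0.0373 0.195 ] tilt 114.71492288869065 now [0.567  0.0425 0.1997] tilt now 42.28921737589347
trans cm [-0.5292  2.4105 -1.5684] rotvec [ 1.5621 -0.0199 -0.2848]
```

```bash
python3 -m handwheel '[{"jaw":-1,"translation":[0,0.1,0],"dr":[0.1,0.01,-0.02]},{"jaw":-1,"translation":[0.1,0.2,0],"dr":[0.2,0.02,-0.05]},{"jaw":-1,"translation":[0.1,0.3,0],"dr":[0.3,0.03,-0.07]},{"jaw":-1,"translation":[0.1,0.4,0],"dr":[0.4,0.04,-0.1]},{"jaw":-1,"translation":[0.2,0.5,0],"dr":[0.5,0.05,-0.12]},{"jaw":-1,"translation":[0.2,0.6,0],"dr":[0.6,0.06,-0.15]},{"jaw":-1,"translation":[0.2,0.7,-0.2],"dr":[0.7,0.06,-0.16]},{"jaw":-1,"translation":[0.2,0.9,-0.3],"dr":[0.8,0.06,-0.16]},{"jaw":-1,"translation":[0.2,1,-0.4],"dr":[0.9,0.05,-0.17]},{"jaw":-1,"translation":[0.1,1.2,-0.6],"dr":[1,0.04,-0.17]}]'
python3 -c "
from pour import *
s=env.state();print(s['joint_pos']);plan(97,20,125);plan(97,15,140)
b=env.read_camera('scene');t=env.read_camera('top')
cv2.imwrite('pics/v3.png',np.hstack([cv2.resize(b[140:300,230:390],(400,400)),cv2.resize(t[110:270,240:400],(400,400))]))"
```

```text
t: 9.55
tool_pos: [0.5796, 0.0432, 0.1953]
eef_rot: [[-0.114, -0.256, -0.96], [0.932, -0.363, -0.014], [-0.344, -0.896, 0.28]]
contact_force: [0.7, -0.4, -1.9]
finger_gap: 0.0641
[ 0.3762  0.7105 -0.1181  1.7499 -0.9889  1.4891 -0.9537]
target [0.587 0.041 0.195] tilt 102.16338378963982 now [0.5796 0.0432 0.1953] tilt now 90.4878327931621
trans cm [-0.2739 -0.0823 -0.7217] rotvec [ 0.3082 -0.0015 -0.0021]
target [0.5954 0.0373 0.195 ] tilt 114.71492288869065 now [0.5796 0.0432 0.1953] tilt now 90.4878327931621
trans cm [-0.7192 -0.1614 -1.5232] rotvec [ 0.5696 -0.0508 -0.0756]
```

View pics/v3.png

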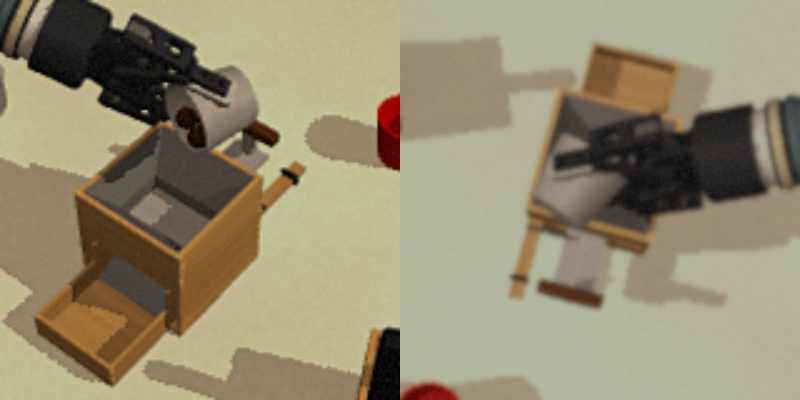

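The cup is at about 90° tilt with its lip over the funnel, and the balls have gathered at the lip (190,125 in the left crop). None have spilled, so I'll continue tilting.

```bash
python3 -m handwheel '[{"jaw":-1,"translation":[-0.1,0,-0.2],"dr":[0.08,0,0]},{"jaw":-1,"translation":[-0.2,0,-0.4],"dr":[0.16,0,0]},{"jaw":-1,"translation":[-0.2,0,-0.6],"dr":[0.24,0,0]},{"jaw":-1,"translation":[-0.3,0,-0.7],"dr":[0.31,0,0]},{"jaw":-1,"translation":[-0.4,0,-0.9],"dr":[0.37,-0.01,-0.02]},{"jaw":-1,"translation":[-0.5,0,-1.1],"dr":[0.43,-0.03,-0.04]},{"jaw":-1,"translation":[-0.6,-0.1,-1.3],"dr":[0.5,-0.04,-0.06]},{"jaw":-1,"translation":[-0.7,-0.2,-1.5],"dr":[0.57,-0.05,-0.08]},{"jaw":-1,"translation":[-0.7,-0.2,-1.5],"dr":[0.57,-0.05,-0.08]},{"jaw":-1,"translation":[-0.7,-0.2,-1.5],"dr":[0.57,-0.05,-0.08]}]'
python3 -c "
from pour import *
s=env.state();print(s['joint_pos']);plan(97,15,140);plan(97,15,125);plan(97,38.8,0,.24)
b=env.read_camera('scene');t=env.read_camera('top')
cv2.imwrite('pics/v4.png',np.hstack([cv2.resize(b[140:300,230:390],(400,400)),cv2.resize(t[110:270,240:400],(400,400))]))"
```

```text
t: 10.9
tool_pos: [0.5956, 0.0379, 0.196]
eef_rot: [[-0.115, -0.736, -0.667], [0.96, -0.256, 0.116], [-0.256, -0.627, 0.736]]
contact_force: [-0.5, -0.2, -1.2]
finger_gap: 0.0641
[ 0.4053  0.7711 -0.1457  1.701  -1.0207  1.5483 -1.5127]
target [0.5954 0.0373 0.195 ] tilt 114.71492288869065 now [0.5956 0.0379 0.196 ] tilt now 114.6332090379783
trans cm [-0.0334  0.0909 -0.0703] rotvec [0.0064 0.0004 0.0038]
target [0.5887 0.0392 0.195 ] tilt 105.95180515444156 now [0.5956 0.0379 0.196 ] tilt now 114.6332090379783
trans cm [0.2276 0.5409 0.4035] rotvec [-0.2554 -0.0001  0.0039]
target [0.5631 0.0249 0.24  ] tilt 1.049856455556346 now [0.5956 0.0379 0.196 ] tilt now 114.6332090379783
trans cm [-2.0006 -0.0358  5.2508] rotvec [-2.3933 -0.1898  0.5065]
```

View pics/v4.png

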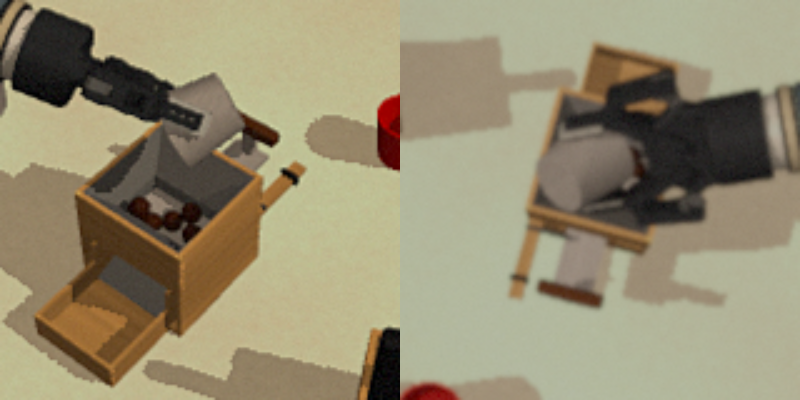

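Five or so balls are visible in the funnel around (140–190, 205–232), and the brown spot near the cup mouth in the top crop may be a sixth. I'll tilt a bit further with a small shake, then return the cup upright.

```bash
python3 -m handwheel '[{"jaw":-1,"translation":[0,0,0],"dr":[0.12,0,0]},{"jaw":-1,"translation":[0,0,0],"dr":[0.25,0,0]},{"jaw":-1,"translation":[0,0,0],"dr":[0.35,0,0]},{"jaw":-1,"translation":[0,0.5,0],"dr":[0.35,0,0]},{"jaw":-1,"translation":[0,-0.3,0],"dr":[0.35,0,0]},{"jaw":-1,"translation":[0,0,0],"dr":[0.35,0,0]},{"jaw":-1,"translation":[0,0,0],"dr":[0.35,0,0]}]'
python3 -m handwheel '[{"jaw":-1,"translation":[-0.3,0,2],"dr":[-0.15,-0.01,0.03]},{"jaw":-1,"translation":[-1,0,4],"dr":[-0.33,-0.02,0.06]}]'
python3 -c "
from pour import *
s=env.state();print(s['joint_pos']);plan(97,38.8,0,.25)
b=env.read_camera('scene');t=env.read_camera('top')
cv2.imwrite('pics/v5.png',np.hstack([cv2.resize(b[140:300,230:390],(400,400)),cv2.resize(t[110:270,240:400],(400,400))]))"
```

```text
t: 11.88
tool_pos: [0.5954, 0.0378, 0.1958]
eef_rot: [[-0.115, -0.921, -0.373], [0.96, -0.2, 0.197], [-0.256, -0.335, 0.906]]
contact_force: [0.4, -0.7, -0.5]
finger_gap: 0.0641
t: 12.12
tool_pos: [0.5811, 0.0364, 0.2347]
eef_rot: [[-0.178, -0.738, -0.651], [0.947, -0.308, 0.091], [-0.267, -0.6, 0.754]]
contact_force: [0.8, 1.1, -1.2]
finger_gap: 0.0638
[ 0.4377  0.7208 -0.2006  1.6823 -0.9543  1.5918 -1.6065]
target [0.5631 0.0249 0.25  ] tilt 1.049856455556346 now [0.5811 0.0364 0.2347] tilt now 115.05169221009912
trans cm [-1.1752  0.756   2.2178] rotvec [-2.3971 -0.1041  0.5208]
```

```bash
python3 -m handwheel '[{"jaw":-1,"translation":[1,0,1.5],"dr":[-0.18,-0.01,0.04]},{"jaw":-1,"translation":[3,0,2.5],"dr":[-0.36,-0.02,0.08]},{"jaw":-1,"translation":[5,-0.1,3.5],"dr":[-0.53,-0.02,0.12]},{"jaw":-1,"translation":[8,-0.2,4.5],"dr":[-0.7,-0.03,0.15]},{"jaw":-1,"translation":[11,-0.4,5.5],"dr":[-0.87,-0.04,0.19]},{"jaw":-1,"translation":[14,-0.6,6.5],"dr":[-1.04,-0.05,0.23]},{"jaw":-1,"translation":[17,-0.7,7.5],"dr":[-1.2,-0.05,0.26]},{"jaw":-1,"translation":[20,-0.8,8.5],"dr":[-1.37,-0.06,0.3]},{"jaw":-1,"translation":[22,-1,9.5],"dr":[-1.54,-0.07,0.33]},{"jaw":-1,"translation":[23.7,-1,9.6],"dr":[-1.7,-0.07,0.37]}]'
cat > put.py <<'E'
from pour import *
def put(z,xy=(.4842,.2732)):
    s=env.state();R=s['eef_rot'];print(s['joint_pos'])
    print("trans cm",R.T@(np.r_[xy,z]-s['tool_pos'])*100,"rotvec",Ro.from_matrix(R.T@R0).as_rotvec(),"tilt",info(R)[0])
E
python3 -c "
from put import *
put(.25)"
```

```text
t: 13.48
tool_pos: [0.4852, 0.2734, 0.2508]
eef_rot: [[-0.222, 0.786, -0.577], [0.798, -0.194, -0.571], [-0.561, -0.587, -0.584]]
contact_force: [-0.2, -0.3, -0.6]
finger_gap: 0.0639
[ 0.3158  0.4827 -0.603   1.9217 -0.8483  1.049  -0.2234]
trans cm [ 0.0517 -0.0339  0.1159] rotvec [-0.7072 -0.0321  0.1462] tilt 36.683496585793385
```

View pics/v5.png

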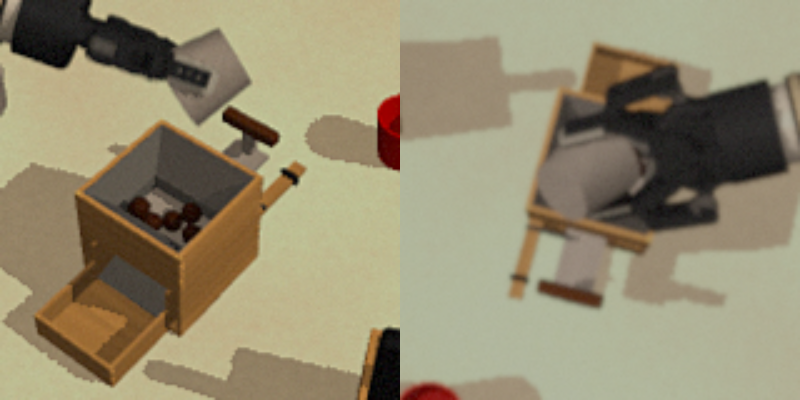

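The spot at the cup mouth is gone. Next: finish righting the cup, then count the balls in the funnel by colour mask.

```bash
python3 -m handwheel '[{"jaw":-1,"translation":[0,0,0.1],"dr":[-0.18,-0.01,0.04]},{"jaw":-1,"translation":[0,0,0.1],"dr":[-0.36,-0.02,0.08]},{"jaw":-1,"translation":[0,0,0.1],"dr":[-0.53,-0.03,0.12]},{"jaw":-1,"translation":[0,0,0.1],"dr":[-0.707,-0.032,0.146]},{"jaw":-1,"translation":[0,0,0.1],"dr":[-0.707,-0.032,0.146]},{"jaw":-1,"translation":[0,0,0.1],"dr":[-0.707,-0.032,0.146]}]'
python3 -c "
from put import *
put(.06)
t=env.read_camera('top');cv2.imwrite('pics/t6.png',t)
h=cv2.cvtColor(t,cv2.COLOR_BGR2HSV)
m=((h[...,2]<75)&(h[...,1]>120)).astype(np.uint8)[130:215,280:365]
n,l,st,c=cv2.connectedComponentsWithStats(m)
for i in range(1,n):
    if st[i,4]>5: print(st[i],c[i]+[280,130])
cv2.imwrite('pics/v6.png',np.hstack([cv2.resize(t[130:250,280:380],(400,480),interpolation=cv2.INTER_CUBIC),cv2.resize(t[180:300,170:270],(400,480),interpolation=cv2.INTER_CUBIC)]))"
```

```text
t: 14.22
tool_pos: [0.4848, 0.2725, 0.2498]
eef_rot: [[-0.094, 0.992, 0.081], [0.773, 0.125, -0.623], [-0.628, 0.004, -0.778]]
contact_force: [-0.1, 0.5, -0.1]
finger_gap: 0.0637
[ 0.4174  0.4337 -0.7415  1.9849 -0.8187  0.8722  0.4287]
trans cm [11.9744 -0.1229 14.7211] rotvec [-0.0048 -0.0003  0.0005] tilt 0.9665144652592313
[39 40 18 10 95] [329.3368 174.2526]
```

View pics/v6.png

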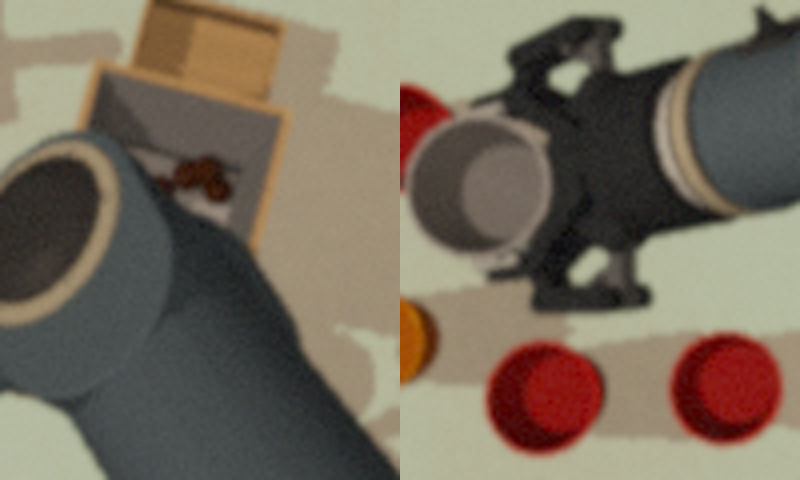

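The cup is empty. The arm hides most of the funnel, so I'll recheck the count later. Putting the cup down now.

```bash
python3 -m handwheel '[{"jaw":-1,"translation":[2,0,2.5],"dr":[0,0,0]},{"jaw":-1,"translation":[5,0,6.2],"dr":[0,0,0]},{"jaw":-1,"translation":[8,-0.1,9.9],"dr":[0,0,0]},{"jaw":-1,"translation":[10.5,-0.1,13],"dr":[0,0,0]},{"jaw":-1,"translation":[12,-0.1,14.8],"dr":[0,0,0]},{"jaw":-1,"translation":[12.9,-0.1,15.9],"dr":[0,0,0]},{"jaw":-1,"translation":[13.5,-0.1,16.6],"dr":[0,0,0]},{"jaw":-1,"translation":[13.5,-0.1,16.6],"dr":[0,0,0]}]'
python3 -c "
from put import *
put(.030)"
```

```text
t: 15.28
tool_pos: [0.485, 0.2735, 0.0359]
eef_rot: [[-0.094, 0.992, 0.082], [0.773, 0.125, -0.622], [-0.628, 0.004, -0.778]]
contact_force: [-0.1, 0.2, -0.6]
finger_gap: 0.0639
[ 0.3815  0.8492 -0.7291  2.0675 -0.8496  0.4995  0.7623]
trans cm [ 0.3543 -0.0854  0.4675] rotvec [-0.0044 -0.0005  0.0003] tilt 0.9610537846582413
```

```bash
python3 -m handwheel '[{"jaw":-1,"translation":[0.2,0,0.2],"dr":[0,0,0]},{"jaw":-1,"translation":[0.37,0,0.47],"dr":[0,0,0]},{"jaw":-1,"translation":[0.37,0,0.47],"dr":[0,0,0]}]'
python3 -m handwheel '[{"jaw":0.4,"translation":[0,0,0],"dr":[0,0,0]},{"jaw":1,"translation":[0,0,0],"dr":[0,0,0]},{"jaw":1,"translation":[0,0,0],"dr":[0,0,0]},{"jaw":1,"translation":[0,0,0],"dr":[0,0,0]}]'
python3 -m handwheel '[{"jaw":1,"translation":[-1,0,0],"dr":[0,0,0]},{"jaw":1,"translation":[-3,0,0],"dr":[0,0,0]},{"jaw":1,"translation":[-6,0,0],"dr":[0,0,0]},{"jaw":1,"translation":[-10,0,0],"dr":[0,0,0]},{"jaw":1,"translation":[-14,0,0],"dr":[0,0,0]},{"jaw":1,"translation":[-18,0,0],"dr":[0,0,0]},{"jaw":1,"translation":[-18,0,0],"dr":[0,0,0]}]'
python3 -c "
from h import *
s=env.state();print(s['joint_pos'])
t=env.read_camera('top');cv2.imwrite('pics/t7.png',t)
g=cv2.medianBlur(cv2.cvtColor(t,cv2.COLOR_BGR2GRAY),3)[200:265,185:250]
c=cv2.HoughCircles(g,cv2.HOUGH_GRADIENT,1,20,param1=80,param2=12,minRadius=11,maxRadius=18);print(c)
if c is not None: print(ray('top',c[0,0,:2]+[185,200],.058))"
```

```text
t: 15.65
tool_pos: [0.4852, 0.2733, 0.0299]
eef_rot: [[-0.094, 0.992, 0.082], [0.773, 0.124, -0.623], [-0.628, 0.005, -0.778]]
contact_force: [-0.2, -0.2, -0.2]
finger_gap: 0.064
t: 16.15
tool_pos: [0.4852, 0.2734, 0.0301]
eef_rot: [[-0.094, 0.992, 0.082], [0.773, 0.125, -0.622], [-0.628, 0.005, -0.778]]
contact_force: [-0.4, -0.1, -0.5]
finger_gap: 0.0854
t: 17.02
tool_pos: [0.5043, 0.1312, 0.1444]
eef_rot: [[-0.087, 0.993, 0.082], [0.771, 0.119, -0.625], [-0.631, 0.008, -0.776]]
contact_force: [0.2, -0.2, -0.4]
finger_gap: 0.0856
[ 0.5765  0.6138 -0.6274  2.0004 -0.708   0.898   0.6694]
[[[30.5 32.5 12.7]]]
[0.4835 0.2716 0.058 ]
```

```bash
cat > bar.py <<'E'
from h import *
from scipy.spatial.transform import Rotation as Ro
yaw=-.263;ex=np.array([np.cos(yaw),np.sin(yaw),0]);B=np.array([.4917,.0467,.0])
Rb=np.c_[[0,0,-1.],ex,np.cross([0,0,-1.],ex)]
def go(z,pull=0):
    s=env.state();R=s['eef_rot'];T=B-pull*ex+[0,0,z]
    print("trans cm",R.T@(T-s['tool_pos'])*100,"rotvec",Ro.from_matrix(R.T@Rb).as_rotvec(),s['joint_pos'])
E
python3 -c "
from bar import *
go(.22)"
```

```text
trans cm [-11.3577  -2.1071  -0.6377] rotvec [ 0.3624 -0.8802  0.1657] [ 0.575   0.6154 -0.6289  2.0023 -0.7082  0.8975  0.6696]
```

```bash
python3 -m handwheel '[{"jaw":1,"translation":[-4,-0.7,-0.5],"dr":[0,0,0]},{"jaw":1,"translation":[-8,-1.4,-0.6],"dr":[0.05,-0.15,0.02]},{"jaw":1,"translation":[-11.4,-2.1,-0.6],"dr":[0.12,-0.3,0.05]},{"jaw":0.2,"translation":[-11.4,-2.1,-0.6],"dr":[0.19,-0.46,0.09]},{"jaw":0.2,"translation":[-11.4,-2.1,-0.6],"dr":[0.26,-0.62,0.12]},{"jaw":0.2,"translation":[-11.4,-2.1,-0.6],"dr":[0.32,-0.78,0.15]},{"jaw":0.2,"translation":[-11.4,-2.1,-0.6],"dr":[0.36,-0.88,0.166]},{"jaw":0.2,"translation":[-11.4,-2.1,-0.6],"dr":[0.36,-0.88,0.166]},{"jaw":0.2,"translation":[-11.4,-2.1,-0.6],"dr":[0.36,-0.88,0.166]}]'
python3 -c "
from bar import *
go(.13)
b=env.read_camera('scene');t=env.read_camera('top');cv2.imwrite('pics/t8.png',t);cv2.imwrite('pics/s8.png',b)
for n,im,r in(('top',t,(120,260,270,360)),('scene',b,(170,300,240,360))):
    h=cv2.cvtColor(im,cv2.COLOR_BGR2HSV);m=((h[...,2]<110)&(h[...,1]>150)&((h[...,0]<12)|(h[...,0]>172))).astype(np.uint8)
    m=m[r[0]:r[1],r[2]:r[3]];k,l,st,c=cv2.connectedComponentsWithStats(m)
    for i in range(1,k):
        if st[i,4]>5: print(n,st[i],c[i]+[r[2],r[0]])
"
```

```text
t: 18.2
tool_pos: [0.4911, 0.0459, 0.2191]
eef_rot: [[-0.001, 0.966, -0.258], [0.001, -0.258, -0.966], [-1.0, -0.001, -0.001]]
contact_force: [-0.2, 0.6, -0.2]
finger_gap: 0.0512
trans cm [ 8.9145  0.0424 -0.0799] rotvec [ 0.0026 -0.001   0.001 ] [ 0.1321  0.2236 -0.3586  1.9688  0.0931  0.9655 -0.5319]
top [39 52  4  4  8] [310.5   173.375]
scene [79 13 22 16 90] [330.1444 190.6667]
scene [41 49 14 12 68] [287.3971 224.7206]
scene [63 51  7 16 57] [305.5789 227.6316]
scene [56 55  6  7 28] [298.6786 228.    ]
```

```bash
python3 -m handwheel '[{"jaw":0.2,"translation":[3,0,-0.1],"dr":[0,0,0]},{"jaw":0.2,"translation":[6,0,-0.1],"dr":[0,0,0]},{"jaw":0.2,"translation":[8.5,0,-0.1],"dr":[0,0,0]},{"jaw":0.2,"translation":[10.5,0,-0.1],"dr":[0,0,0]},{"jaw":0.2,"translation":[12,0,-0.1],"dr":[0,0,0]},{"jaw":0.2,"translation":[12.8,0,-0.1],"dr":[0,0,0]},{"jaw":0.2,"translation":[12.8,0,-0.1],"dr":[0,0,0]},{"jaw":0.2,"translation":[12.8,0,-0.1],"dr":[0,0,0]}]'
python3 -m handwheel '[{"jaw":-1,"translation":[0,0,0],"dr":[0,0,0]},{"jaw":-1,"translation":[0,0,0],"dr":[0,0,0]},{"jaw":-1,"translation":[0,0,0],"dr":[0,0,0]},{"jaw":-1,"translation":[0,0,0],"dr":[0,0,0]},{"jaw":-1,"translation":[0,0,0],"dr":[0,0,0]},{"jaw":-1,"translation":[0,0,0],"dr":[0,0,0]}]' 40
python3 -c "
from bar import *
s=env.state();print((s['tool_pos']-B)@ex)"
```

```text
t: 19.3
tool_pos: [0.4922, 0.0461, 0.0919]
eef_rot: [[0.001, 0.966, -0.26], [0.001, -0.26, -0.966], [-1.0, 0.001, -0.001]]
contact_force: [-0.3, -0.5, -0.4]
finger_gap: 0.0511
t: 20.05
tool_pos: [0.4927, 0.0461, 0.0925]
eef_rot: [[0.002, 0.966, -0.26], [0.001, -0.26, -0.966], [-1.0, 0.002, -0.002]]
contact_force: [0.5, -0.7, 6.2]
finger_gap: 0.0133
0.0011626623353462155
```

```bash
python3 -m handwheel '[{"jaw":-1,"translation":[0,-0.7,0],"dr":[0,0,0]},{"jaw":-1,"translation":[0,-1.4,0],"dr":[0,0,0]},{"jaw":-1,"translation":[0,-2.1,0],"dr":[0,0,0]},{"jaw":-1,"translation":[0,-2.8,0],"dr":[0,0,0]},{"jaw":-1,"translation":[0,-3.5,0],"dr":[0,0,0]},{"jaw":-1,"translation":[0,-4.2,0],"dr":[0,0,0]},{"jaw":-1,"translation":[0,-4.9,0],"dr":[0,0,0]},{"jaw":-1,"translation":[0,-4.9,0],"dr":[0,0,0]},{"jaw":-1,"translation":[0,-4.9,0],"dr":[0,0,0]},{"jaw":-1,"translation":[0,-4.9,0],"dr":[0,0,0]}]' 60
python3 -c "
from bar import *
s=env.state();print((s['tool_pos']-np.array([.4927,.0461,.0925]))@ex,s['joint_pos'])
b=env.read_camera('scene');t=env.read_camera('top');cv2.imwrite('pics/t9.png',t);cv2.imwrite('pics/s9.png',b)
cv2.imwrite('pics/v9.png',np.hstack([cv2.resize(b[180:260,290:370],(480,480),interpolation=cv2.INTER_CUBIC),cv2.resize(t[110:270,260:367],(320,480),interpolation=cv2.INTER_CUBIC)]))"
```

```text
t: 21.3
tool_pos: [0.447, 0.0589, 0.0926]
eef_rot: [[0.006, 0.965, -0.26], [0.002, -0.26, -0.965], [-1.0, 0.005, -0.003]]
contact_force: [7.8, -1.7, -4.1]
finger_gap: 0.0131
-0.047456987238241065 [ 0.0599  0.3422 -0.3364  2.1821  0.1871  0.6372 -0.6721]
```

View pics/v9.png

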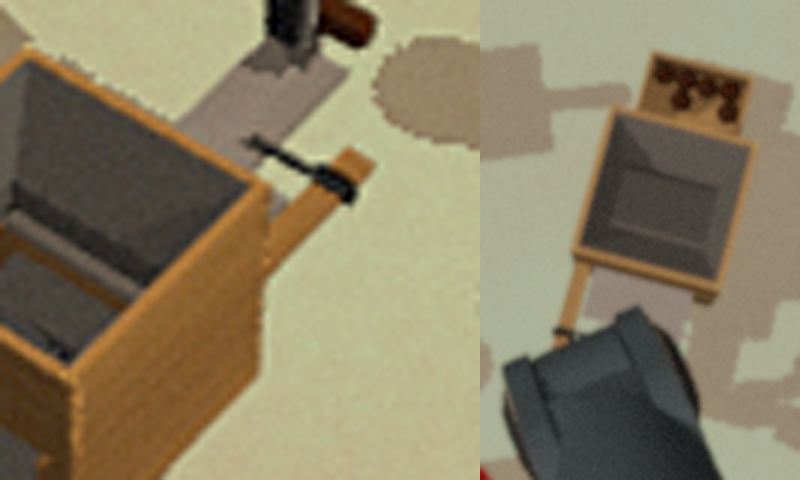

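All six balls are in the tray (top crop, (660–730, 75–110)), the funnel is empty, and the pointer is practically on the mark (left crop, around (340,182)). I'll measure the remaining offset.

Run:
```python
from bar import *
D=np.array([.612,.0145,0]);ey=np.array([-ex[1],ex[0],0])
def prof(f,n,z,box):
    g=cv2.cvtColor(cv2.imread(f),cv2.COLOR_BGR2GRAY).astype(float)
    x0,x1,y0,y1=box;rows={}
    for v in range(y0,y1):
        for u in range(x0,x1):
            w=max(0,75-g[v,u])
            if w>0:
                P=ray(n,(u,v),z)-D;k=round(P@ey/.006)
                if .02<P@ey<.075 and -.14<P@ex<-.09: rows.setdefault(k,[]).append((P@ex,w))
    for k in sorted(rows):
        a=np.array(rows[k]);print(n,f[-6:],"y=%.3f x=%.4f w=%.0f std=%.4f"%(k*.006,np.average(a[:,0],weights=a[:,1]),a[:,1].sum(),np.sqrt(np.average((a[:,0]-np.average(a[:,0],weights=a[:,1]))**2,weights=a[:,1]))))
prof("pics/scene0.png","scene",.067,(325,365,195,225))
prof("pics/s9.png","scene",.067,(325,365,195,225))
prof("pics/top0.png","top",.067,(270,320,200,245))
prof("pics/t9.png","top",.067,(275,296,200,224))
```

```text
scene e0.png y=0.018 x=-0.0924 w=5 std=0.0000
scene e0.png y=0.024 x=-0.0913 w=10 std=0.0000
scene e0.png y=0.030 x=-0.0901 w=18 std=0.0000
scene e0.png y=0.048 x=-0.1175 w=203 std=0.0017
scene e0.png y=0.054 x=-0.1175 w=320 std=0.0021
scene e0.png y=0.060 x=-0.1170 w=426 std=0.0023
scene e0.png y=0.066 x=-0.1126 w=152 std=0.0019
scene s9.png y=0.018 x=-0.1118 w=42 std=0.0063
scene s9.png y=0.024 x=-0.1123 w=172 std=0.0059
scene s9.png y=0.030 x=-0.1121 w=104 std=0.0076
scene s9.png y=0.036 x=-0.1144 w=127 std=0.0010
scene s9.png y=0.042 x=-0.1143 w=88 std=0.0009
scene s9.png y=0.048 x=-0.1170 w=220 std=0.0022
scene s9.png y=0.054 x=-0.1167 w=343 std=0.0031
scene s9.png y=0.060 x=-0.1162 w=437 std=0.0028
scene s9.png y=0.066 x=-0.1126 w=150 std=0.0019
top p0.png y=0.018 x=-0.1189 w=36 std=0.0015
top p0.png y=0.024 x=-0.1219 w=230 std=0.0024
top p0.png y=0.030 x=-0.1207 w=115 std=0.0019
top p0.png y=0.048 x=-0.1190 w=51 std=0.0011
top p0.png y=0.054 x=-0.1194 w=60 std=0.0012
top t9.png y=0.030 x=-0.1197 w=22 std=0.0000
top t9.png y=0.036 x=-0.1191 w=65 std=0.0015
top t9.png y=0.042 x=-0.1226 w=31 std=0.0003
top t9.png y=0.048 x=-0.1184 w=140 std=0.0015
top t9.png y=0.054 x=-0.1185 w=91 std=0.0012
top t9.png y=0.060 x=-0.1188 w=13 std=0.0000
```

Run:
```python
from bar import *
D=np.array([.612,.0145,0]);ey=np.array([-ex[1],ex[0],0])
# vertical sensitivity of the dispenser-x reading in each camera
for n,uv in(("top",(288,221)),("scene",(340,206))): print(n,"dx/dz",(ray(n,uv,.067)-ray(n,uv,.057))@ex/.01)
def samp(f,n,z,ys,xs):
    g=cv2.cvtColor(cv2.imread(f),cv2.COLOR_BGR2GRAY).astype(np.float32)
    for y in ys:
        P=[proj(n,D+ex*x+ey*y+[0,0,z]) for x in xs];m=np.array(P,np.float32)
        v=cv2.remap(g,m[:,:1],m[:,1:],cv2.INTER_CUBIC).ravel();b=np.median(v);w=np.clip(b-v-15,0,None)
        print(n,f[-6:],"y=%.3f"%y,"min at %.4f"%xs[v.argmin()],"centroid %.4f"%((w*xs).sum()/max(w.sum(),1e-6)),"dip %.0f"%(b-v.min()))
X=np.arange(-.135,-.104,.0005)
samp("pics/top0.png","top",.067,(.048,.052,.056),X)
samp("pics/t9.png","top",.064,(.036,.04,.044),X)
samp("pics/t9.png","top",.067,(.048,.052,.056),X)
samp("pics/scene0.png","scene",.067,(.048,.052,.056),X)
samp("pics/s9.png","scene",.064,(.032,.036,.04,.044),X)
samp("pics/top0.png","top",.064,(.03,.035,.04,.045,.05),np.arange(-.09,-.063,.0005))
```

```text
top dx/dz -0.06557693372628978
scene dx/dz 0.795222112927112
top p0.png y=0.048 min at -0.1195 centroid -0.1190 dip 59
top p0.png y=0.052 min at -0.1190 centroid -0.1191 dip 56
top p0.png y=0.056 min at -0.1195 centroid -0.1196 dip 62
top t9.png y=0.036 min at -0.1240 centroid 0.0000 dip 9
top t9.png y=0.040 min at -0.1250 centroid -0.1286 dip 41
top t9.png y=0.044 min at -0.1245 centroid -0.1258 dip 19
top t9.png y=0.048 min at -0.1340 centroid -0.1276 dip 35
top t9.png y=0.052 min at -0.1180 centroid -0.1232 dip 56
top t9.png y=0.056 min at -0.1185 centroid -0.1204 dip 67
scene e0.png y=0.048 min at -0.1175 centroid -0.1181 dip 159
scene e0.png y=0.052 min at -0.1180 centroid -0.1176 dip 109
scene e0.png y=0.056 min at -0.1170 centroid -0.1174 dip 113
scene s9.png y=0.032 min at -0.1165 centroid -0.1172 dip 161
scene s9.png y=0.036 min at -0.1170 centroid -0.1171 dip 168
scene s9.png y=0.040 min at -0.1165 centroid -0.1170 dip 166
scene s9.png y=0.044 min at -0.1180 centroid -0.1194 dip 145
top p0.png y=0.030 min at -0.0640 centroid -0.0665 dip 103
top p0.png y=0.035 min at -0.0655 centroid -0.0664 dip 103
top p0.png y=0.040 min at -0.0645 centroid -0.0663 dip 107
top p0.png y=0.045 min at -0.0670 centroid -0.0668 dip 56
top p0.png y=0.050 min at -0.0675 centroid -0.0676 dip 39
```

Both cameras put the pointer about 1–1.5 mm short of the mark, so I'll pull a little further.

```bash
python3 -m handwheel '[{"jaw":-1,"translation":[0,-0.15,0],"dr":[0,0,0]},{"jaw":-1,"translation":[0,-0.25,0],"dr":[0,0,0]},{"jaw":-1,"translation":[0,-0.25,0],"dr":[0,0,0]},{"jaw":-1,"translation":[0,-0.25,0],"dr":[0,0,0]},{"jaw":-1,"translation":[0,-0.25,0],"dr":[0,0,0]},{"jaw":-1,"translation":[0,-0.25,0],"dr":[0,0,0]}]'
python3 - <<'E'
from bar import *
s=env.state();print((s['tool_pos']-np.array([.4927,.0461,.0925]))@ex)
b=env.read_camera('scene');t=env.read_camera('top');cv2.imwrite('pics/s10.png',b);cv2.imwrite('pics/t10.png',t)
D=np.array([.612,.0145,0]);ey=np.array([-ex[1],ex[0],0]);X=np.arange(-.135,-.104,.0005)
for f,n,z,ys in(("s10","scene",.064,(.032,.036,.04)),("t10","top",.067,(.052,.056)),("t9","top",.067,(.052,.056))):
    g=cv2.imread(f"pics/{f}.png",0).astype(np.float32)
    for y in ys:
        m=np.array([proj(n,D+ex*x+ey*y+[0,0,z]) for x in X],np.float32);v=cv2.remap(g,m[:,:1],m[:,1:],cv2.INTER_CUBIC).ravel();b0=np.median(v);w=np.clip(b0-v-15,0,None)*(abs(X-X[v.argmin()])<.006)
        print(f,y,"%.4f"%X[v.argmin()],"%.4f"%((w*X).sum()/w.sum()))
A=cv2.resize(b[180:260,290:370],(480,480),interpolation=cv2.INTER_CUBIC)
h=cv2.resize(t[170:270,185:285],(320,320),interpolation=cv2.INTER_CUBIC)
o=np.zeros((480,800,3),np.uint8);o[:,:480]=A;o[:320,480:]=h;cv2.imwrite('pics/v10.png',o)
E
```

```text
t: 22.15
tool_pos: [0.4458, 0.0592, 0.0926]
eef_rot: [[0.009, 0.965, -0.261], [0.002, -0.261, -0.965], [-1.0, 0.008, -0.004]]
contact_force: [6.5, -1.2, -4.9]
finger_gap: 0.0127
-0.048635910682377416
s10 0.032 -0.1180 -0.1183
s10 0.036 -0.1180 -0.1180
s10 0.04 -0.1180 -0.1184
t10 0.052 -0.1190 -0.1185
t10 0.056 -0.1185 -0.1187
t9 0.052 -0.1180 -0.1180
t9 0.056 -0.1185 -0.1184
```

View pics/v10.png

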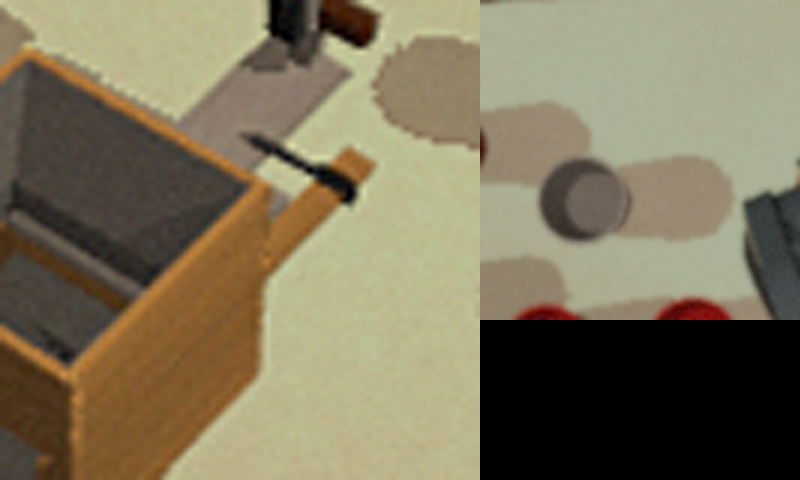

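The pointer now runs straight into the middle of the mark clip (left crop, around (340,182)), and the cup stands upright and empty (right crop, (585,200)). Handing in while still holding.

```bash
python3 -c "
from h import *
s=env.state();print(s['t'],s['tool_pos'],s['finger_gap'],s['contact_force'])
print(env.finish_job())"
```

```text
22.25 [0.4459 0.0592 0.0926] 0.01256697761500555 [ 7.9103 -1.6092 -5.1558]
the job is handed in; nothing more can be done
None
```

I poured all six balls into the funnel with the slide shut and stood the empty cup back upright where it had been. I then pulled the slide about 48.6 mm to the mark and handed the job in at 22.25 s of the 67 s, still gripping the T-bar.

**Last checks:**
- **Balls:** after the pull, the top view showed six balls in the tray and an empty funnel. I never got a clear count of six in the funnel before pulling, because the arm was in the way.
- **Cup:** it stands upright and empty at about (0.483, 0.27).
- **Pointer:** it lines up with the mark within about 0.6 mm in both cameras. They disagree on direction: scene says slightly past the mark, top slightly short. The scene reading assumes the pointer is 64 mm above the cart, which I didn't measure.
- **Grip:** the finger opening crept from 13.3 to 12.6 mm while holding, and the pull stayed steady at about 8 N.
- **Bystanders:** the arm was kept away from the tin, the clicker, the organizer and the red and orange cups. I made no separate check that they had not moved.

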